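Lock out the shaker, then T-bolt its open bracket down

TASK

Make the shaker safe first: turn its isolator switch to off, all the way to its stop, and then swing the lockout hasp fully out of the side of the box. Then take the T-bolt from the sloping rest and fasten down the shaker bracket that has no bolt yet: lower the bolt head through the bracket's long hole into the T-slot until the nut's flange lies on the bracket, turn it clockwise until the head stands square across under the slot's lips, and go on turning the nut until it clamps the bracket firmly, without overtightening it. Leave the bolt upright and tight, and do not push away or tip the beaker, the bottle or the flask standing about.

Things in the scene. Friction and masses are not known exactly. Their poses are not given: they have to be found in the camera images.
- bolt: Loose steel T-bolt, 160 g with its nut. Origin: centre of the T-head's underside; z up the stem, x along the head. Head 44 (x) by 19 (y) by 10 mm (z); stem 12 mm thick, 60 mm tall over the origin. At the start it hangs by the nut's flange in the sloping rest, stem leaning 0.45 rad (26 degrees) from vertical toward the rest's front, head lengthwise in the gap: draw it out along its stem.
- bolt_head (a point): Middle of the T-head, 5 mm above the bolt's origin, same axes. Its +x +y and -x -y corners are square, the other two round: in the slot it turns only clockwise (seen from above), about 93 degrees from lengthwise, until the square corners meet the slot's side walls and stop it square.
- nut (a joint): Turn of the nut on the bolt, rad: 0 slack, to 2.6; starts at 0 to 0.25. Grows clockwise from above = tightens; the nut goes 2.1 mm down the stem per rad. Friction 0.07 N m: bolt and nut turn together until the head is at its stop, then only the nut. With the flange on the bracket the head meets the lips at about 1.4; 0.2 to 0.5 more clamps firmly; over 2.1 forces it past its stop. Stays where left.
- nut_wing (a point): Middle of the nut's dark grip bar, on the stem's axis, 45 mm above the bolt's origin with the nut at 0. Bar 42 mm long (this frame's x), 12 thick (y), 26 tall (z, half above this point). The nut's round flange, 42 mm across, 5 thick, has its top 13 and its underside 18 mm below this point. With the nut at 0 the bar lies along the head; it turns with the nut.
- rest: Fixed sloping parts rest, 104 by 78 mm, holding the T-bolt. Origin: centre of its underside; front is -x. Two white rails 90 mm long, 24 mm apart, slope 0.45 rad down to the front; their upper faces pass 100 mm over the origin. Two 5 mm stops on the rails keep the flange from sliding down.
- shaker: Fixed shaker, platform 200 mm (x) by 190 (y), top 70 mm above the bench. Origin: centre of its underside on the bench. Two T-slots run along x, centred at y = +48 and -48 mm: mouth 23 mm wide, lips 8 mm thick, below them a channel 45 mm wide and 16 mm high.
- bracket: Grey angle bracket with an empty hole, fixed on one of the slots. Origin: hole's centre at the underside of its foot plate, on the platform top. Foot 96 (x) by 66 (y) by 6 mm; hole 53 (x, along the slot) by 25 mm. Upright plate 60 mm high at its +x end, near face 48 mm from the hole's centre. Bolt lowered home with the nut at 0: bolt origin 21 mm below this one; clamped about 18 mm.
- bracket_done: Equal bracket on the other slot, already fastened with a nut of the same shape (fixed; leave it). Origin and axes as for the open bracket; its nut reaches 41 mm above this origin.
- isolator: Fixed isolator box, foot 110 by 130 mm. Origin: centre of its underside; front is -x. Its face, 116 mm along the slope by 134 mm wide (y), slopes 0.45 rad (26 degrees) down to the front and passes 118 mm over the origin.
- switch (a joint): Turn of the isolator's bar handle, rad: 0 on (bar up and down the slope), 1.571 off (bar level, across), at its stop. Grows counterclockwise as one looks at the face. Friction 0.1 N m, stays where left. Starts at 0 to 0.2.
- switch_grip (a point): Middle of the black bar handle, on its axis, 24 mm out from the box's face. x along the bar, z out of the face. Bar 54 mm long (x), 12 thick (y), 26 tall: it reaches 11 mm farther out and 15 mm farther in than this point; its round hub, 32 mm across, lies 13 mm farther in. The frame turns with the handle.
- hasp (a joint): Swing of the lockout hasp, rad: 0 tucked in on the face beside the handle, 1.571 fully out (its stop), past the -y side edge of the box. Grows counterclockwise as one looks at the face. Friction 0.03 N m, stays where left. Starts at 0 to 0.2.
- hasp_peg (a point): Middle of the steel finger peg at the hasp's free end: 11 mm in diameter, straight out of the face, reaching 8 mm farther out than this point and 13 mm farther in to the hasp's plate. The frame turns with the hasp: z out of the face, x from the peg to the pivot.
- hasp_pivot (a point): Pivot of the hasp, on the face, 36 mm from the peg; same axes as the peg; its z is the axis of the swing.
- beaker: Bystander: small beaker, 46 mm wide, 58 mm tall. Origin: centre of its underside.
- bottle: Bystander: small screw-cap bottle, 50 mm wide, 106 mm tall. Origin: centre of its underside.
- flask: Bystander: conical flask, 62 mm wide, 104 mm tall. Origin: centre of its underside.
There are look-alikes about, which are no part of the job. Leave any orange or pink look-alike of the bolt alone.

How it is judged:
On the way, in this order (a step that is already met when the one before it is completed fails the run):
1. the isolator switch is off (value of joint switch above 1.42 rad), for 0.2 s.
2. the hasp is swung out (value of joint switch above 1.42 rad and value of joint hasp above 1.35 rad), for 0.2 s.
3. the bolt is through the bracket's hole, flange down, and its head stands square across under the slot's lips (z of bolt in the frame of bracket below -0.015 m and horizontal distance between bolt and bracket below 0.02 m and angle between bolt's own z axis and vertical below 0.12 rad and angle between the x axis of bolt and the x axis of shaker, either way round above 1.31 rad), for 0.2 s.
4. the nut is tight (all of step 3 and value of joint nut between 1.3 and 2.1 rad and contact force between bolt and bracket above 6 N), for 0.2 s.
At the end, for the whole second after the job is handed in: switch over 1.42, hasp over 1.35 rad; bolt at rest in the open bracket's hole: tilt under 0.12 rad, within 20 mm of the hole's centre, origin over 15 mm below the bracket's, head within 15 degrees of square; nut at 1.3-2.1 rad, pressing it with over 6 N (all of step 2 and all of step 4 and linear speed of bolt below 0.02 m/s); the robot touches nothing.
It fails at once if the beaker is pushed more than 3 cm or tipped (distance of beaker from where it was at the start of the episode above 0.03 m or angle between beaker's own z axis and vertical above 0.4 rad).
It fails at once if the bottle is pushed more than 3 cm or tipped (distance of bottle from where it was at the start of the episode above 0.03 m or angle between bottle's own z axis and vertical above 0.4 rad).
It fails at once if the flask is pushed more than 3 cm or tipped (distance of flask from where it was at the start of the episode above 0.03 m or angle between flask's own z axis and vertical above 0.4 rad).
It also fails if it takes over 72 s, if anything falls off the work surface, if the arm or the gripper's body presses on something with over 40 N, if the wrist force passes 120 N, or if a joint passes its speed limit or range.

ROBOT

A 7-joint arm with a two-finger parallel gripper is mounted at the origin on a cart in front of the work surface, level with it; the furniture and walls round the work are solid. World frame = base frame: x ahead of the robot, y to its left, z up, the work surface at z = 0. Lengths are in m, angles in rad, forces in N, time in s.
With the tool pointing down it reaches from about 0.425 to 0.925 m from the base axis. Payload 6.8 kg.
Tool frame: the origin (TCP) lies on the centre line of the jaws, within the pads' length; the fingertips stand bot.tip_reach ahead of it and the grasp point (between the pads) lies 3 mm ahead of it (bot.tip_reach is the distance from the TCP to the fingertips, in m); z points along the fingers, y is the line along which they close (so a half turn about z gives the same grasp; the last joint's range is limited). The gripper opens to 85 mm and grips with 20 to 120 N. Pads are 22 mm wide; open, the fingers measure 114 mm over their backs; the gripper's body (76 mm by 85 mm) begins 54 mm behind the grasp point. The pads swing forward as they close: fully open they stand 13 mm farther back than shut.
Start: joints at [1.046, 0.477, 0.022, 1.555, -0.011, 1.109, -0.083], TCP at [0.273, -0.617, 0.253] pointing down, gripper open.
Joint ranges: [-2.96, 2.96], [-0.34, 2.1], [-1.41, 1.46], [0.24, 2.44], [-1.37, 4.51], [0.17, 1.92], [-2.96, 2.96]. Speed limits (rad/s): [2.39, 2.39, 3.14, 3.14, 3.14, 3.14, 3.14].

INTERFACE

Orientations are given as a unit quaternion [w, x, y, z].
In Python, from station import bot gives the robot as it stands.
- The arm moves only by the tool jog_arm, never from a script. Its argument "deltas" is a list of rows, each a list of 7 numbers: the shift along the world's x, y, z in m, then the turn, a rotation vector about the world's x, y, z in rad, then the opening, from 0 (shut) to 1 (fully open). In form: [[x, y, z, rx, ry, rz, grip], ...]. A call has 1 to 10 rows; each row shifts and turns the commanded pose from where the row before left it; what a row does not reach is not made up. A row lasts 1/10 s, in which the tool goes at most 50 mm and 8.59 degrees, less where a joint would pass 70% of its speed; a pose out of reach is approached as far as the arm can. A call with a gripper value outside its range is refused whole. The fingers move at their own pace and stop on an object; "newtons" is the grip in N (left out, the last holds). Time passes only in rows, so rows that do not move let the fingers close. It gives the time, the measured TCP pose, the force, the opening and the grip force at its end, in the units of the state.
- bot.get_obs(): the state, without advancing time (a new reading comes with each control period).
- bot.read_camera(name): name is "scene" or "top" or "wrist"; returns a dict with "img" (384x512x3 uint8, red, green, blue), "K" (3x3 intrinsics, pixels), "dist_coeffs" ([k1, k2, p1, p2, k3] as OpenCV has them; the pictures are not rectified), "eye" and "attitude" of the camera in the world. Camera axes: x right, y down, z forward; pixel columns grow to the right and rows downward; lengths in m; the calibration is good to about 2 mm. A picture is of the moment at which its call begins. There is no depth.
- bot.hand_in(): hands the job in; it is judged then, once.
The state is a dict: "t": time; "q": joint angles; "joint_vel": joint speeds; "joint_torque": joint torques, N m; "eef_pos": TCP position; "tool_rot": TCP orientation; "contact_force": force on the tool from outside, world axes, zero at the start; "torque": the same for the moment, N m; "gripper_width": opening from 0.0 (shut) to 1.0 (fully open); "grasp_force": force on a finger pad.
Only numpy, scipy, OpenCV 4.12 (cv2) and the standard library are available. Lean on these libraries where they do the work, as an engineer would, in place of code of your own. Each camera call takes 0.05 s, during which the arm holds its last target. There are 200 camera calls.

## Working session

There is one attempt and no reset: what is moved stays moved. The work goes in short steps, Python scripts to look and compute and a tool call to move; the robot and the scene stay as the last step left them, time stands still between calls to the robot, and variables do not carry over. Pictures are saved under pics/ and viewed, at most 10 in all, crops included, and the job is handed in when it is done.

Besides the shell and the picture viewer there is one more tool, called after "Call:" as name([rows], argument=value, ...), one row to a line, values as JSON. jog_arm: Moves the arm, as the interface text tells. Its arguments: {"type":"object","properties":{"deltas":{"type":"array"},"newtons":{"type":"number"}},"required":["deltas"]}

```bash
mkdir -p pics; ls; cat > h.py <<'E'
import numpy as np, cv2
from scipy.spatial.transform import Rotation as R
from station import bot
def quat(q): return R.from_quat([q[1],q[2],q[3],q[0]])
def cam(n,save=None):
    c=bot.read_camera(n)
    if save: cv2.imwrite('pics/'+save,c['img'][...,::-1])
    return c
def rot(c):
    a=np.array(c['attitude'],float)
    return a if a.shape==(3,3) else quat(a).as_matrix()
def ray(c,u,v):
    p=cv2.undistortPoints(np.array([[[u,v]]],float),np.array(c['K']),np.array(c['dist_coeffs']))[0,0]
    return np.array(c['eye']),rot(c)@np.array([p[0],p[1],1])
def atz(c,u,v,z):
    e,d=ray(c,u,v); return e+d*(z-e[2])/d[2]
def proj(c,P):
    Rm=rot(c); X=(np.array(P,float).reshape(-1,3)-c['eye'])@Rm
    return cv2.projectPoints(X,np.zeros(3),np.zeros(3),np.array(c['K']),np.array(c['dist_coeffs']))[0][:,0]
E
python3 - <<'E'
from h import *
import pickle
o=bot.get_obs(); print(o, bot.tip_reach)
ims=[]
for n in ['scene','top']:
    c=cam(n,n+'0.png'); pickle.dump(c,open(n+'.pkl','wb')); print(n,c['eye'],c['attitude'],np.array(c['K']).tolist())
    ims.append(c['img'])
cv2.imwrite('pics/scene0b.png',cv2.resize(ims[0][...,::-1],(800,600),interpolation=cv2.INTER_CUBIC))
cv2.imwrite('pics/top0b.png',cv2.resize(ims[1][...,::-1],(800,600),interpolation=cv2.INTER_CUBIC))
E
```

```text
pics
{'t': 0.0, 'q': array([ 1.04590385,  0.47778075,  0.0223663 ,  1.55644954, -0.01150754,
        1.10931165, -0.0830775 ]), 'joint_vel': array([ 4.08756753e-04,  1.11158377e-03, -8.05132848e-05, -7.98681201e-04,
        1.11795718e-03,  9.82881636e-04, -1.55038399e-03]), 'joint_torque': array([ 1.59920314e-04, -5.96447217e+01,  1.60777945e+00, -2.81193745e+01,
        1.24453800e-02,  9.30739014e-03,  1.97151786e-05]), 'eef_pos': array([ 0.27301159, -0.61671871,  0.25233998]), 'tool_rot': array([-8.73522416e-04,  9.78361796e-01,  2.06899414e-01, -2.56435816e-04]), 'contact_force': array([-0.24887734, -0.26561909, -0.90569605]), 'torque': array([0.03362375, 0.01754693, 0.01676511]), 'grasp_force': 0.0, 'gripper_width': 0.9992589357033439} 0.022
scene [-0.14037815 -0.82746699  1.41932686] [-0.33043081  0.88262822 -0.31599278  0.10923128] [[449.9329799164778, 0.0, 253.8298280951407], [0.0, 449.9329799164778, 199.60633273573745], [0.0, 0.0, 1.0]]
top [0.34613661 0.04690894 1.32090341] [ 0.06977209 -0.69772539  0.71124766 -0.049375  ] [[407.6954296755124, 0.0, 250.66162707481305], [0.0, 407.6954296755124, 196.2675131038111], [0.0, 0.0, 1.0]]
```

View pics/scene0b.png

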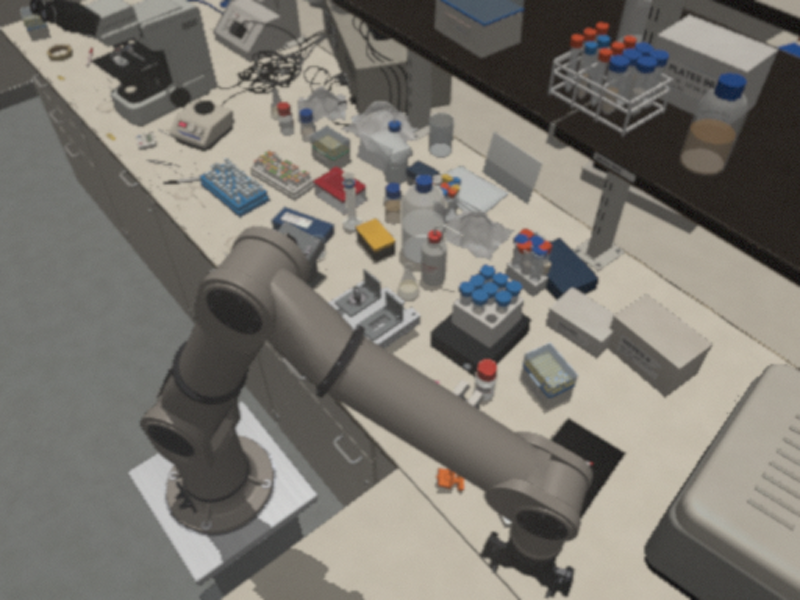

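View pics/top0b.png

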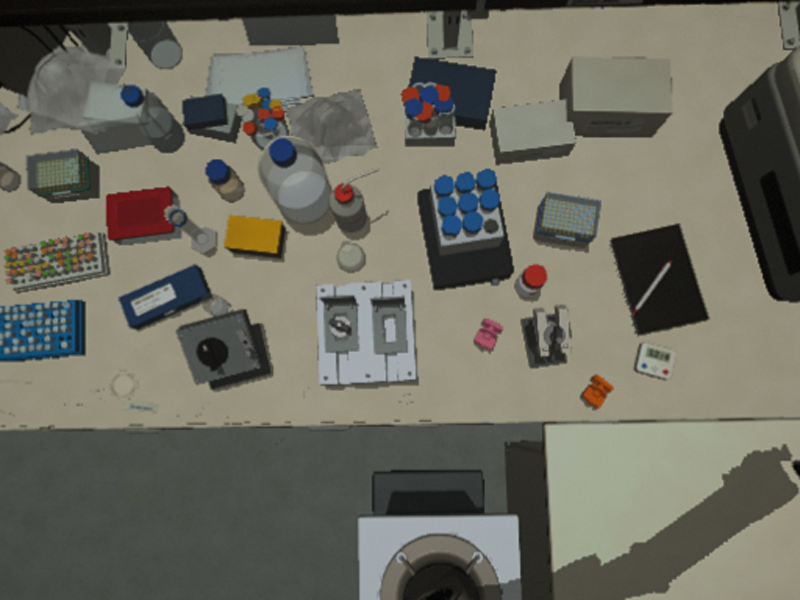

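```bash
python3 - <<'E'
from h import *
import pickle
c=pickle.load(open('top.pkl','rb')); i=c['img'][...,::-1]
a=i[185:255,110:180]; b=i[170:255,195:275]; d=i[160:265,300:400]
f=lambda x,w,h:cv2.resize(x,(w,h),interpolation=cv2.INTER_CUBIC)
m=np.zeros((600,800,3),np.uint8)
m[0:350,0:350]=f(a,350,350)      # 5x, origin 110,185
m[0:425,350:750]=f(b,400,425)    # 5x, origin 195,170
s=pickle.load(open('scene.pkl','rb'))['img'][...,::-1]
cv2.imwrite('pics/topcrop.png',m)
m2=np.zeros((600,800,3),np.uint8)
m2[0:525,0:500]=f(d,500,525)     # 5x origin 300,160
m2[0:300,500:800]=f(s[230:290,280:340],300,300) # 5x scene
m2[300:600,500:800]=f(s[170:245,200:275],300,300) #4x scene 200,170
cv2.imwrite('pics/crop2.png',m2)
for n,(u,v,z) in dict(iso=(223,348,.118),shk=(366,332,.07),rest=(548,335,.08),bottle=(535,275,.1),round=(350,257,.06),fl=(218,305,.05),fl2=(123,384,.05)).items(): print(n,atz(c,u*.64,v*.64,z).round(3))
E
```

```text
iso [0.478 0.404 0.118]
shk [0.51  0.133 0.07 ]
rest [ 0.495 -0.223  0.08 ]
bottle [ 0.611 -0.2    0.1  ]
round [0.666 0.165 0.06 ]
fl [0.574 0.437 0.05 ]
fl2 [0.417 0.626 0.05 ]
```

View pics/topcrop.png

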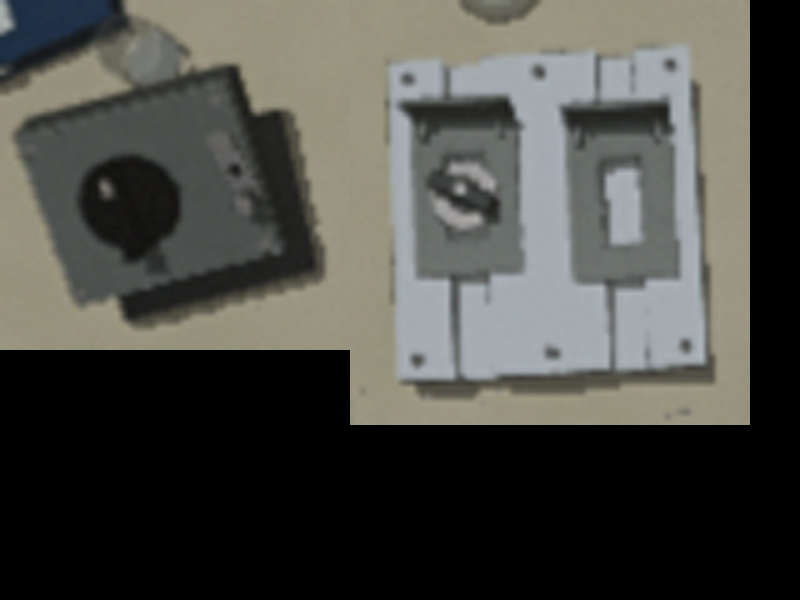

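View pics/crop2.png

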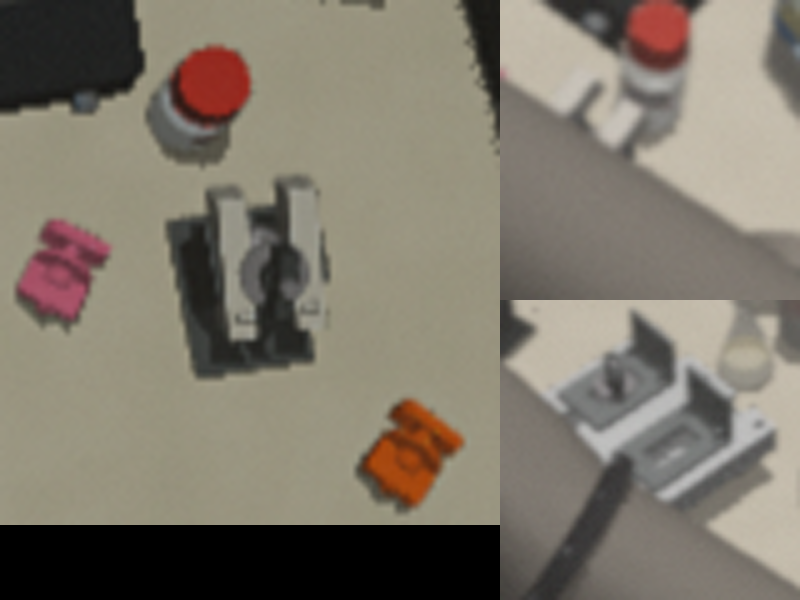

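Call:
jog_arm([
  [0.01, 0.038, 0.01, 0, 0, -0.042, 1],
  [0.01, 0.038, 0.01, 0, 0, -0.042, 1],
  [0.01, 0.038, 0.01, 0, 0, -0.042, 1],
  [0.01, 0.038, 0.01, 0, 0, -0.042, 1],
  [0.01, 0.038, 0.01, 0, 0, -0.042, 1],
  [0.01, 0.038, 0.01, 0, 0, -0.042, 1],
  [0.01, 0.038, 0.01, 0, 0, -0.042, 1],
  [0.01, 0.038, 0.01, 0, 0, -0.042, 1],
  [0.01, 0.038, 0.01, 0, 0, -0.042, 1],
  [0.01, 0.038, 0.01, 0, 0, -0.042, 1],
])

```text
t: 1.1
eef_pos: [0.3731, -0.2355, 0.3535]
tool_rot: [0.0, 1.0, -0.002, -0.0]
contact_force: [0.8, -0.4, 0.7]
gripper_width: 0.995
grasp_force: 0.0
```

```bash
python3 - <<'E'
from h import *
import pickle
c=cam('wrist'); pickle.dump(c,open('w1.pkl','wb')); o=bot.get_obs(); print(o['t'],o['eef_pos'],o['tool_rot'],c['eye'],rot(c).round(2).tolist(),np.array(c['K'])[0,0])
print(proj(c,[[.495,-.223,.1]]))
cv2.imwrite('pics/w1.png',cv2.resize(c['img'][...,::-1],(800,600),interpolation=cv2.INTER_CUBIC))
E
```

```text
1.15 [ 0.37600915 -0.2293278   0.35526023] [-7.22002709e-04  9.99998825e-01  3.67454063e-04  1.30122907e-03] [ 0.44575771 -0.23514312  0.47381155] [[-0.0, -0.96, -0.28], [-1.0, 0.01, 0.0], [0.0, 0.28, -0.96]] 318.36325627561416
[[243.30962052  53.5151343 ]]
```

Call:
jog_arm([
  [0.008, 0.045, 0, 0, 0, 0.03, 1],
  [0.008, 0.045, 0, 0, 0, 0.03, 1],
  [0.008, 0.045, 0, 0, 0, 0.03, 1],
  [0.008, 0.045, 0, 0, 0, 0.03, 1],
  [0.008, 0.045, 0, 0, 0, 0.03, 1],
  [0.008, 0.045, 0, 0, 0, 0.03, 1],
  [0.008, 0.045, 0, 0, 0, 0.03, 1],
  [0.008, 0.045, 0, 0, 0, 0.03, 1],
  [0.008, 0.045, 0, 0, 0, 0.03, 1],
  [0.008, 0.045, 0, 0, 0, 0.02, 1],
])

```text
t: 2.15
eef_pos: [0.4533, 0.2141, 0.3531]
tool_rot: [0.0, 0.99, 0.143, -0.0]
contact_force: [1.6, 0.6, -0.2]
gripper_width: 1.003
grasp_force: 0.0
```

Call:
jog_arm([
  [0.008, 0.045, 0, 0, 0, 0, 1],
  [0.008, 0.045, 0, 0, 0, 0, 1],
  [0.008, 0.045, 0, 0, 0, 0, 1],
  [0, 0.045, 0, 0, 0, 0, 1],
  [0, 0, 0, 0, 0, 0, 1],
])

```text
t: 2.65
eef_pos: [0.4745, 0.3991, 0.3522]
tool_rot: [-0.002, 0.989, 0.147, -0.002]
contact_force: [-0.2, 0.5, 0.1]
gripper_width: 0.998
grasp_force: 0.0
```

```bash
python3 - <<'E'
from h import *
import pickle
c=cam('wrist'); pickle.dump(c,open('w2.pkl','wb')); o=bot.get_obs(); print(o['t'],o['eef_pos'],o['tool_rot'],o['q'],c['eye'])
cv2.imwrite('pics/w2.png',cv2.resize(c['img'][...,::-1],(800,600),interpolation=cv2.INTER_CUBIC))
E
```

```text
2.7 [0.47561356 0.39590692 0.35214834] [-6.95333296e-04  9.89326814e-01  1.45705911e-01 -1.32596354e-03] [-0.26855028  0.39688472 -0.71467898  1.53357828  0.26224703  1.31108011
 -2.29083597] [0.5443446  0.42042471 0.47230923]
```

View pics/w2.png

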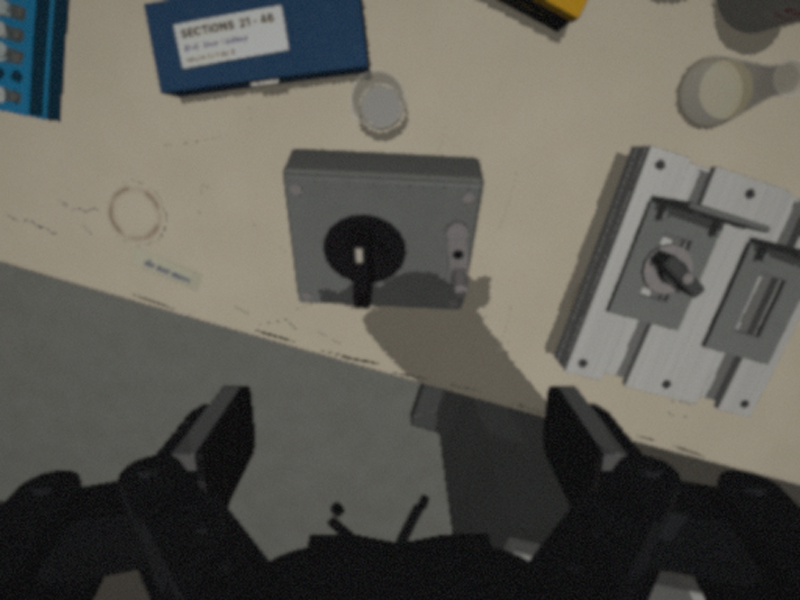

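```bash
cat > iso.py <<'E'
from h import *
T=.45
RF=lambda yaw: R.from_euler('z',yaw)*R.from_euler('y',-T) # face frame: x up slope,y,z out
def face(p,L): # points in face frame
    return RF(p[2]).apply(np.atleast_2d(L))+[p[0],p[1],.118]
E
python3 - <<'E'
from iso import *
import pickle
from scipy.optimize import least_squares
c=pickle.load(open('w2.pkl','rb')); t=pickle.load(open('top.pkl','rb'))
L=np.array([[.058,.067,0],[.058,-.067,0],[-.058,-.067,0],[-.058,.067,0]])
W=np.array([[287,178],[482,184],[462,308],[297,300]])*.64
Tp=np.array([[18,135],[235,68],[285,248],[80,305]])/5+[110,185]
f=lambda p,c,m: proj(c,face(p,L))-m
for nm,fun in dict(w=lambda p:f(p,c,W).ravel(),t=lambda p:f(p,t,Tp).ravel()).items():
    s=least_squares(fun,[.478,.404,.26],loss='soft_l1'); print(nm,s.x.round(4),s.fun.round(1)); 
    if nm=='w': p=s.x
print((proj(c,face(p,[[0,0,0],[0,0,.035],[.027,0,.035],[-.027,0,.035]]))/.64).round(0))
i=cv2.resize(c['img'][85:210,165:325][...,::-1],(800,625),interpolation=cv2.INTER_CUBIC)[:600]
def dot(P,col):
    for q in proj(c,P): cv2.circle(i,tuple(int(v) for v in (q-[165,85])*5+2),2,col,-1)
dot(face(p,L),(0,255,0)); dot(face(p,[[0,0,.035]]),(0,0,255))
cv2.imwrite('pics/isoc.png',i)
E
```

```text
w [0.4755 0.4145 0.2581] [-6.1 -1.6  1.6 -0.5  0.8  3.1 -0.5  4.3]
t [0.4776 0.4087 0.248 ] [-0.7 -0.9 -0.2  0.5  1.7 -0.  -0.   0.2]
[[380. 251.]
 [378. 283.]
 [378. 250.]
 [378. 312.]]
```

View pics/isoc.png

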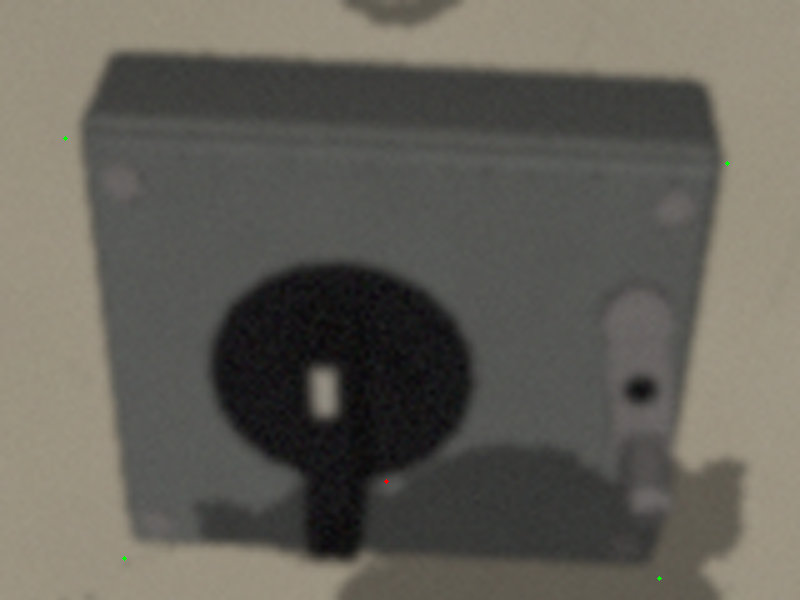

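```bash
python3 - <<'E'
from iso import *
import pickle
from scipy.optimize import least_squares
c=pickle.load(open('w2.pkl','rb'))
L=np.array([[.058,.067,0],[.058,-.067,0],[-.058,-.067,0],[-.058,.067,0]])
px=lambda a:(np.array(a,float)-2)/5+[165,85]
W=px([[85,124],[722,158],[655,560],[133,540]])
s=least_squares(lambda p:(proj(c,face(p,L))-W).ravel(),[.478,.404,.26]); p=s.x; print(p.round(4),s.fun.round(1))
Rf=RF(p[2]).as_matrix(); o=np.array([p[0],p[1],.118]); n=Rf[:,2]
def on(a,h):
    e,d=ray(c,*px(a)); q=e+d*(((o+h*n-e)@n)/(d@n)); return ((q-o)@Rf)*1000
for nm,a,h in [('disc',(342,368),0),('discL',(212,370),0),('discR',(473,370),0),('discT',(342,262),0),('barlow',(332,557),.035),('barlowL',(306,552),.035),('barlowR',(360,552),.035),('mark',(324,392),.035),('pivot',(640,318),0.003),('pegbase',(643,440),.003),('pegtip',(650,498),.024)]: print(nm,on(a,h).round(1))
E
```

```text
[0.4786 0.4143 0.2475] [-2.6 -0.7  2.7 -1.1  1.3  1.9 -1.4  0.9]
disc [-0.5 12.7  0. ]
discL [-2.8 42.2 -0. ]
discR [  0.6 -16.8   0. ]
discT [27.4 12.6  0. ]
barlow [-26.2  12.4  35. ]
barlowL [-25.   18.1  35. ]
barlowR [-24.3   6.2  35. ]
mark [19.  13.6 35. ]
pivot [ 18.9 -52.1   3. ]
pegbase [-14.7 -56.8   3. ]
pegtip [-14.2 -57.   24. ]
```

```bash
cat >> iso.py <<'E'
P=[.4786,.4143,.2475]
def tool(ang): # tool z=-n, x along face x turned ccw by ang
    return RF(P[2])*R.from_euler('z',ang)*R.from_euler('x',np.pi)
def go(pos,rt,o=None):
    o=o or bot.get_obs(); r=(rt*quat(o['tool_rot']).inv()).as_rotvec()
    print('t',round(o['t'],2),'d',(np.array(pos)-o['eef_pos']).round(4),'rv',r.round(3),'q',o['q'].round(2),'F',o['contact_force'].round(1),'g',round(o['gripper_width'],3),round(o['grasp_force'],1))
E
python3 - <<'E'
from iso import *
go(face(P,[0,.0128,.110])[0],tool(.02)); go(face(P,[0,.0128,.036])[0],tool(.02))
print('n',RF(P[2]).as_matrix().round(3))
E
```

```text
t 2.7 d [-0.0465  0.0191 -0.1351] rv [ 0.115 -0.438 -0.025] q [-0.27  0.4  -0.71  1.53  0.26  1.31 -2.29] F [ 0.3 -0.2  0.3] g 0.998 0.0
t 2.7 d [-0.0153  0.027  -0.2017] rv [ 0.115 -0.438 -0.025] q [-0.27  0.4  -0.71  1.53  0.26  1.31 -2.29] F [ 0.3 -0.2  0.3] g 0.998 0.0
n [[ 0.873 -0.245 -0.422]
 [ 0.221  0.97  -0.107]
 [ 0.435 -0.     0.9  ]]
```

Call:
jog_arm([
  [-0.0093, 0.0038, -0.027, 0.023, -0.0876, -0.005, 1],
  [-0.0093, 0.0038, -0.027, 0.023, -0.0876, -0.005, 1],
  [-0.0093, 0.0038, -0.027, 0.023, -0.0876, -0.005, 1],
  [-0.0093, 0.0038, -0.027, 0.023, -0.0876, -0.005, 1],
  [-0.0093, 0.0038, -0.027, 0.023, -0.0876, -0.005, 1],
  [0, 0, 0, 0, 0, 0, 1],
])

```text
t: 3.3
eef_pos: [0.4259, 0.41, 0.2156]
tool_rot: [-0.022, 0.967, 0.132, 0.218]
contact_force: [-0.2, -0.1, -0.1]
gripper_width: 0.998
grasp_force: 0.0
```

```bash
python3 - <<'E'
from iso import *
go(face(P,[0,.0128,.036])[0],tool(.02))
c=cam('wrist')
cv2.imwrite('pics/w3.png',cv2.resize(c['img'][...,::-1],(800,600),interpolation=cv2.INTER_CUBIC))
print((proj(c,face(P,[[0,.0128,.035],[-.027,.0128,.035],[.027,.0128,.035],[-.017,-.057,.024]]))/.64).round())
E
```

```text
t 3.3 d [ 0.0344  0.0129 -0.0652] rv [ 0.009 -0.006 -0.003] q [-0.61  0.29 -0.49  2.04  0.77  0.68 -2.94] F [-0.2 -0.1 -0.1] g 0.998 0.0
[[389. 324.]
 [388. 383.]
 [390. 260.]
 [543. 355.]]
```

View pics/w3.png

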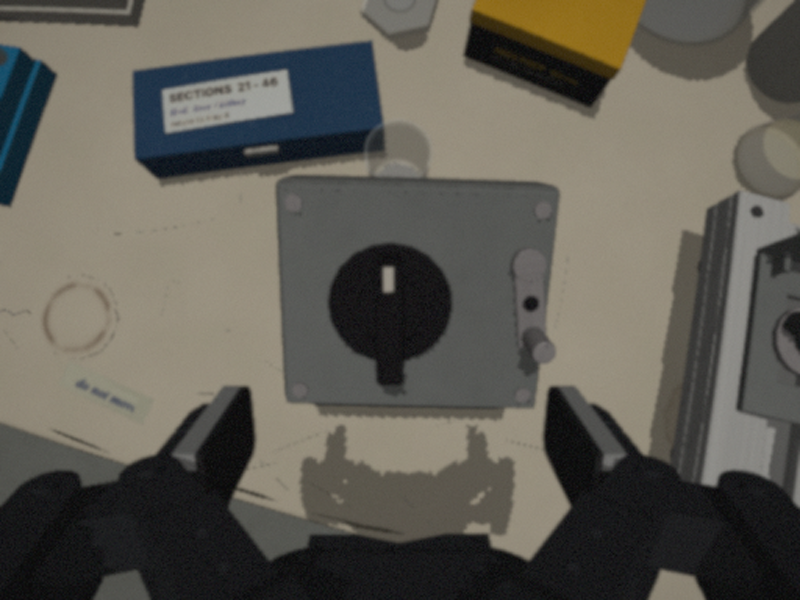

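Call:
jog_arm([
  [0, 0, 0, -0.042, -0.011, 0.09, 1],
  [0, 0, 0, -0.042, -0.011, 0.09, 1],
])

```text
t: 3.55
eef_pos: [0.434, 0.4107, 0.2217]
tool_rot: [-0.002, 0.949, 0.223, 0.223]
contact_force: [0.1, -0.1, 0.0]
gripper_width: 0.999
grasp_force: 0.0
```

```bash
python3 - <<'E'
from iso import *
go(face(P,[0,.0128,.036])[0],tool(.02))
E
```

```text
t 3.55 d [ 0.0263  0.0122 -0.0713] rv [ 0.086  0.02  -0.174] q [-0.57  0.29 -0.52  2.03  0.78  0.69 -2.74] F [ 0.1 -0.1  0. ] g 0.999 0.0
```

Call:
jog_arm([
  [-0.006, 0.004, -0.002, 0.043, 0.01, -0.087, 1],
  [0.0046, 0.0012, -0.0099, 0, 0, 0, 1],
  [0.0046, 0.0012, -0.0099, 0, 0, 0, 1],
  [0.0046, 0.0012, -0.0099, 0, 0, 0, 1],
  [0.0046, 0.0012, -0.0099, 0, 0, 0, 1],
  [0, 0, 0, 0, 0, 0, 1],
])

```text
t: 4.15
eef_pos: [0.445, 0.4189, 0.1764]
tool_rot: [-0.013, 0.959, 0.176, 0.221]
contact_force: [0.5, 0.3, -0.1]
gripper_width: 0.998
grasp_force: 0.0
```

```bash
python3 - <<'E'
from iso import *
go(face(P,[0,.0128,.036])[0],tool(.12))
E
```

```text
t 4.15 d [ 0.0153  0.004  -0.026 ] rv [ 0.003 -0.003  0.005] q [-0.66  0.36 -0.42  2.04  0.87  0.62 -2.93] F [ 0.5  0.3 -0.1] g 0.998 0.0
```

Call:
jog_arm([
  [0, 0, 0, -0.055, -0.014, 0.117, 1],
  [0.005, 0.0013, -0.0087, 0, 0, 0, 1],
  [0.005, 0.0013, -0.0087, 0, 0, 0, 1],
  [0.005, 0.0013, -0.0087, 0, 0, 0, 1],
  [0, 0, 0, 0, 0, 0, 1],
])

```text
t: 4.65
eef_pos: [0.4596, 0.4232, 0.1505]
tool_rot: [0.001, 0.946, 0.237, 0.222]
contact_force: [-0.8, -0.6, -0.2]
gripper_width: 0.999
grasp_force: 0.0
```

```bash
python3 - <<'E'
from iso import *
go(face(P,[0,.0128,.036])[0],tool(.25))
E
```

```text
t 4.65 d [ 0.0007 -0.0003 -0.0001] rv [ 0.002 -0.003  0.006] q [-0.66  0.42 -0.4   2.03  0.94  0.59 -2.86] F [-0.8 -0.6 -0.2] g 0.999 0.0
```

Call:
jog_arm([
  [0, 0, 0, 0, 0, 0, 0],
  [0, 0, 0, 0, 0, 0, 0],
  [0, 0, 0, 0, 0, 0, 0],
  [0, 0, 0, 0, 0, 0, 0],
  [0, 0, 0, 0, 0, 0, 0],
  [0, 0, 0, 0, 0, 0, 0],
], newtons=30)

```text
t: 5.25
eef_pos: [0.4597, 0.4233, 0.1529]
tool_rot: [0.001, 0.945, 0.238, 0.223]
contact_force: [-2.1, -4.6, 5.5]
gripper_width: 0.132
grasp_force: 29.9
```

Call:
jog_arm([
  [0, 0, 0, -0.0578, -0.0147, 0.1233, 0],
  [0, 0, 0, -0.0578, -0.0147, 0.1233, 0],
  [0, 0, 0, -0.0578, -0.0147, 0.1233, 0],
  [0, 0, 0, -0.0578, -0.0147, 0.1233, 0],
  [0, 0, 0, -0.0578, -0.0147, 0.1233, 0],
  [0, 0, 0, -0.0578, -0.0147, 0.1233, 0],
  [0, 0, 0, -0.0578, -0.0147, 0.1233, 0],
  [0, 0, 0, -0.0578, -0.0147, 0.1233, 0],
  [0, 0, 0, -0.0578, -0.0147, 0.1233, 0],
  [0, 0, 0, 0, 0, 0, 0],
])

```text
t: 6.25
eef_pos: [0.4577, 0.4244, 0.152]
tool_rot: [0.13, 0.632, 0.742, 0.182]
contact_force: [-4.7, -1.6, 2.8]
gripper_width: 0.135
grasp_force: 30.0
```

```bash
python3 - <<'E'
from iso import *
go(face(P,[0,.0128,.036])[0],tool(1.6))
print(bot.get_obs()['torque'])
E
```

```text
t 6.25 d [ 0.0026 -0.0016 -0.0016] rv [-0.049 -0.012  0.104] q [-0.52  0.45 -0.59  2.03  1.04  0.65 -1.68] F [-4.7 -1.6  2.8] g 0.135 30.0
[-0.48639865  1.11167102  0.03747152]
```

Call:
jog_arm([
  [0, 0, 0, -0.021, -0.005, 0.045, 0],
  [0, 0, 0, -0.021, -0.005, 0.045, 0],
  [0, 0, 0, -0.021, -0.005, 0.045, 0],
  [0, 0, 0, 0, 0, 0, 0],
])

```text
t: 6.65
eef_pos: [0.4575, 0.4244, 0.152]
tool_rot: [0.142, 0.577, 0.786, 0.172]
contact_force: [-6.1, -1.1, 3.2]
gripper_width: 0.136
grasp_force: 43.1
```

```bash
python3 - <<'E'
from iso import *
go(face(P,[0,.0128,.036])[0],tool(1.6))
print(bot.get_obs()['torque']@RF(P[2]).as_matrix())
E
```

```text
t 6.65 d [ 0.0028 -0.0015 -0.0016] rv [ 0.012  0.002 -0.026] q [-0.5   0.46 -0.61  2.02  1.04  0.66 -1.54] F [-6.1 -1.1  3.2] g 0.136 43.1
[-0.06944214  1.48084328 -0.9378785 ]
```

Call:
jog_arm([
  [0, 0, 0, 0, 0, 0, 0.5],
  [0, 0, 0, 0, 0, 0, 0.5],
  [-0.007, -0.002, 0.014, 0, 0, 0, 0.5],
  [-0.007, -0.002, 0.014, 0, 0, 0, 0.5],
  [-0.007, -0.002, 0.014, 0, 0, 0, 0.5],
  [0, 0, 0, 0, 0, 0, 0.5],
])

```text
t: 7.25
eef_pos: [0.4382, 0.4192, 0.1964]
tool_rot: [0.143, 0.576, 0.786, 0.174]
contact_force: [-0.2, 0.2, 1.0]
gripper_width: 0.498
grasp_force: 0.0
```

```bash
python3 - <<'E'
from iso import *
go(face(P,[-.017,-.057,.075])[0],tool(1.62)); go(face(P,[-.017,-.057,.031])[0],tool(1.62))
c=cam('wrist')
cv2.imwrite('pics/w4.png',cv2.resize(c['img'][...,::-1],(800,600),interpolation=cv2.INTER_CUBIC))
print((proj(c,face(P,[[0,.0128,.035],[-.017,-.057,.026],[.019,-.052,.004]]))/.64).round())
E
```

```text
t 7.25 d [ 0.0079 -0.0719 -0.0183] rv [ 0.002  0.005 -0.009] q [-0.47  0.37 -0.66  2.03  0.93  0.71 -1.46] F [-0.2  0.2  1. ] g 0.498 0.0
t 7.25 d [ 0.0265 -0.0673 -0.0579] rv [ 0.002  0.005 -0.009] q [-0.47  0.37 -0.66  2.03  0.93  0.71 -1.46] F [-0.2  0.2  1. ] g 0.498 0.0
[[397. 363.]
 [349. 500.]
 [429. 464.]]
```

View pics/w4.png

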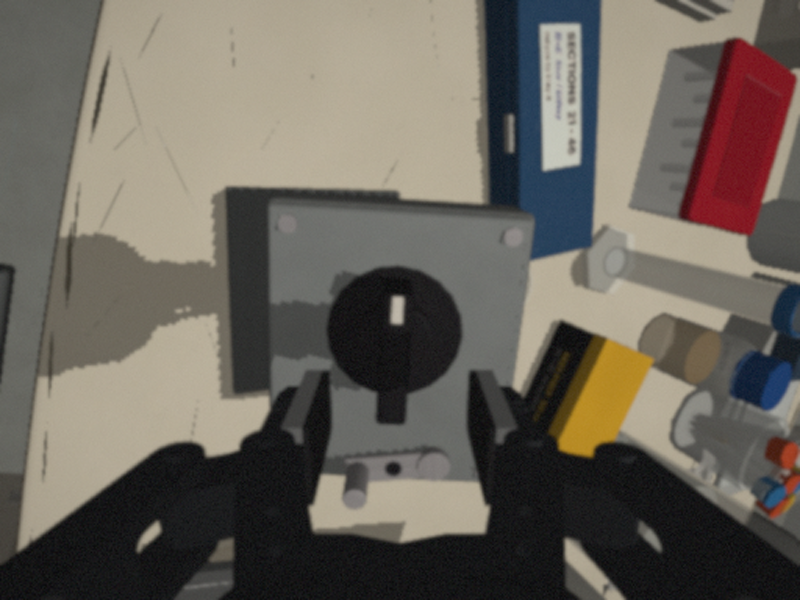

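Call:
jog_arm([
  [0.005, -0.036, -0.0085, 0, 0, 0, 0.45],
  [0.005, -0.036, -0.0085, 0, 0, 0, 0.45],
  [0, 0, 0, 0, 0, 0, 0.45],
  [0.0046, 0.0012, -0.0099, 0, 0, 0, 0.45],
  [0.0046, 0.0012, -0.0099, 0, 0, 0, 0.45],
  [0.0046, 0.0012, -0.0099, 0, 0, 0, 0.45],
  [0.0046, 0.0012, -0.0099, 0, 0, 0, 0.45],
  [0, 0, 0, 0, 0, 0, 0.45],
  [0, 0, 0, 0, 0, 0, 0.45],
])

```text
t: 8.2
eef_pos: [0.4665, 0.3511, 0.1373]
tool_rot: [0.143, 0.576, 0.786, 0.172]
contact_force: [0.5, -0.5, 0.0]
gripper_width: 0.446
grasp_force: 0.0
```

```bash
python3 - <<'E'
from iso import *
go(face(P,[-.015,-.057,.031])[0],tool(1.62))
E
```

```text
t 8.2 d [-0.0001  0.0013  0.0021] rv [ 0.004  0.001 -0.008] q [-0.41  0.41 -0.57  2.14  1.11  0.55 -1.54] F [ 0.5 -0.5  0. ] g 0.446 0.0
```

Call:
jog_arm([
  [0, 0.001, 0.001, 0, 0, 0, 0],
  [0, 0, 0, 0, 0, 0, 0],
  [0, 0, 0, 0, 0, 0, 0],
  [0, 0, 0, 0, 0, 0, 0],
], newtons=25)

```text
t: 8.6
eef_pos: [0.4662, 0.3523, 0.1392]
tool_rot: [0.143, 0.576, 0.786, 0.173]
contact_force: [-3.7, -0.9, 3.6]
gripper_width: 0.112
grasp_force: 25.6
```

```bash
python3 - <<'E'
from iso import *
Rf=RF(P[2]).as_matrix()
q=((bot.get_obs()['eef_pos']-[P[0],P[1],.118])@Rf)*1000; print(q.round(1))
r=np.array([-35.6,-5,0]); N=10; tot=1.45
for i in range(N):
    a=R.from_euler('z',i*tot/N).apply(r);b=R.from_euler('z',(i+1)*tot/N).apply(r)
    print((Rf@(b-a)/1000).round(4).tolist())
print(Rf[:,2]*tot/N)
E
```

```text
[-15.2 -57.1  31. ]
[0.0022, -0.0047, 0.0005]
[0.0028, -0.0043, 0.0008]
[0.0033, -0.0039, 0.0011]
[0.0038, -0.0033, 0.0014]
[0.0041, -0.0027, 0.0016]
[0.0044, -0.0021, 0.0018]
[0.0046, -0.0014, 0.002]
[0.0047, -0.0006, 0.0021]
[0.0047, 0.0001, 0.0022]
[0.0046, 0.0009, 0.0023]
[-0.06114813 -0.01545095  0.13056483]
```

Call:
jog_arm([
  [0.0022, -0.0047, 0.0005, -0.0611, -0.0155, 0.1306, 0],
  [0.0028, -0.0043, 0.0008, -0.0611, -0.0155, 0.1306, 0],
  [0.0033, -0.0039, 0.0011, -0.0611, -0.0155, 0.1306, 0],
  [0.0038, -0.0033, 0.0014, -0.0611, -0.0155, 0.1306, 0],
  [0.0041, -0.0027, 0.0016, -0.0611, -0.0155, 0.1306, 0],
  [0.0044, -0.0021, 0.0018, -0.0611, -0.0155, 0.1306, 0],
  [0.0046, -0.0014, 0.002, -0.0611, -0.0155, 0.1306, 0],
  [0.0047, -0.0006, 0.0021, -0.0611, -0.0155, 0.1306, 0],
  [0.0047, 0.0001, 0.0022, -0.0611, -0.0155, 0.1306, 0],
  [0, 0, 0, 0, 0, 0, 0],
])

```text
t: 9.6
eef_pos: [0.5017, 0.33, 0.1532]
tool_rot: [0.218, -0.02, 0.974, 0.052]
contact_force: [-2.1, 1.4, 3.4]
gripper_width: 0.109
grasp_force: 25.5
```

```bash
python3 - <<'E'
from iso import *
Rf=RF(P[2]).as_matrix()
o=bot.get_obs();q=((o['eef_pos']-[P[0],P[1],.118])@Rf)*1000; print(q.round(1))
go(face(P,[.021,-.088,.031])[0],tool(3.1)); print(o['contact_force']@Rf)
E
```

```text
[ 16.9 -87.4  30.9]
t 9.6 d [0.0037 0.0003 0.0018] rv [-0.073 -0.016  0.147] q [-0.19  0.43 -0.74  2.1   1.11  0.59 -0.13] F [-2.1  1.4  3.4] g 0.109 25.5
[-0.01325905  1.87466759  3.81821057]
```

Call:
jog_arm([
  [0.0023, 0.0005, 0.0011, -0.03, -0.008, 0.065, 0],
  [0.0023, 0.0005, 0.0011, -0.03, -0.008, 0.065, 0],
  [0.0018, 0.0005, 0.0008, -0.02, -0.005, 0.045, 0],
  [0, 0, 0, 0, 0, 0, 0],
])

```text
t: 10.0
eef_pos: [0.5056, 0.3308, 0.1549]
tool_rot: [0.221, -0.113, 0.968, 0.031]
contact_force: [-8.7, -1.7, 6.9]
gripper_width: 0.116
grasp_force: 26.1
```

```bash
python3 - <<'E'
from iso import *
Rf=RF(P[2]).as_matrix()
o=bot.get_obs();q=((o['eef_pos']-[P[0],P[1],.118])@Rf)*1000; print(q.round(1),o['q'].round(2))
print(o['contact_force']@Rf,o['torque']@Rf)
E
```

```text
[ 21.2 -87.5  30.7] [-0.16  0.44 -0.77  2.09  1.11  0.61  0.08]
[-5.01210592  0.52611421 10.05791804] [0.11760262 1.64417409 0.05245893]
```

Call:
jog_arm([
  [0, 0, 0, 0, 0, 0, 0.6],
  [0, 0, 0, 0, 0, 0, 0.6],
  [-0.0084, -0.0022, 0.018, 0, 0, 0, 0.6],
  [-0.0084, -0.0022, 0.018, 0, 0, 0, 0.6],
  [-0.0126, -0.0032, 0.027, 0, 0, 0, 0.8],
  [-0.0126, -0.0032, 0.035, 0, 0, 0, 1],
  [0, 0, 0, 0, 0, 0, 1],
])

```text
t: 10.7
eef_pos: [0.466, 0.3215, 0.2579]
tool_rot: [0.225, -0.113, 0.967, 0.032]
contact_force: [0.5, -0.2, 0.4]
gripper_width: 1.0
grasp_force: 0.0
```

```bash
python3 - <<'E'
from iso import *
import pickle
t=pickle.load(open('top.pkl','rb'))
N=atz(t,355,214,.118); print(N.round(3))
pts=[((225,195),.13),((297,180),.13),((245,338),.085),((320,325),.085)]
for a,z in pts: print(atz(t,a[0]/5+300,a[1]/5+160,z).round(3))
yaw=.12; Rr=RF(yaw); n=Rr.as_matrix()[:,2]
go(N+.14*n, Rr*R.from_euler('z',np.pi)*R.from_euler('x',np.pi))
# verify switch & hasp with the top camera
c=cam('top'); cv2.imwrite('pics/isotop.png',cv2.resize(c['img'][180:260,105:185][...,::-1],(480,480),interpolation=cv2.INTER_CUBIC))
E
```

```text
[ 0.492 -0.227  0.118]
[ 0.535 -0.198  0.13 ]
[ 0.543 -0.24   0.13 ]
[ 0.455 -0.214  0.085]
[ 0.462 -0.26   0.085]
t 10.7 d [-0.0349 -0.5559 -0.0138] rv [-0.013  0.006 -0.116] q [-0.01  0.23 -0.94  2.07  0.76  0.69  0.37] F [ 0.5 -0.2  0.4] g 1.0 0.0
```

Call:
jog_arm([
  [-0.002, -0.046, 0, 0, 0, 0, 1],
  [-0.002, -0.046, 0, 0, 0, 0, 1],
  [-0.002, -0.046, 0, 0, 0, 0, 1],
  [-0.002, -0.046, 0, 0, 0, 0, 1],
  [-0.002, -0.046, 0, 0, 0, 0, 1],
  [-0.003, -0.046, 0, 0, 0, 0, 1],
  [-0.003, -0.046, 0, 0, 0, 0, 1],
  [-0.003, -0.046, 0, 0, 0, 0, 1],
  [-0.003, -0.046, 0, 0, 0, 0, 1],
  [-0.003, -0.046, 0, 0, 0, 0, 1],
])

```text
t: 11.75
eef_pos: [0.4422, -0.0965, 0.2513]
tool_rot: [0.216, -0.114, 0.969, 0.031]
contact_force: [0.3, 0.5, 0.0]
gripper_width: 0.998
grasp_force: 0.0
```

Call:
jog_arm([
  [-0.004, -0.046, -0.005, 0, 0, -0.018, 1],
  [-0.004, -0.046, -0.009, 0, 0, -0.018, 1],
  [0, 0, 0, 0, 0, 0, 1],
  [0, 0, 0, 0, 0, 0, 1],
])

```text
t: 12.15
eef_pos: [0.4342, -0.1871, 0.2366]
tool_rot: [0.216, -0.095, 0.971, 0.027]
contact_force: [-0.1, -0.6, -0.2]
gripper_width: 0.999
grasp_force: 0.0
```

```bash
python3 - <<'E'
from iso import *
import pickle
c=cam('wrist'); pickle.dump(c,open('w5.pkl','wb')); o=bot.get_obs(); print(o['t'],o['eef_pos'],o['q'].round(2),quat(o['tool_rot']).as_matrix().round(3),c['eye'])
p=proj(c,[[.492,-.227,.118],[.535,-.198,.13],[.543,-.24,.13],[.455,-.214,.085],[.462,-.26,.085]]); print(p.round())
u,v=p.mean(0).astype(int); print(c['img'].shape)
x0=int(np.clip(u-100,0,312)); y0=int(np.clip(v-75,0,234)); print(x0,y0)
cv2.imwrite('pics/w5.png',cv2.resize(c['img'][y0:y0+150,x0:x0+200][...,::-1],(800,600),interpolation=cv2.INTER_CUBIC))
E
```

```text
12.2 [ 0.43459914 -0.18583858  0.23698892] [ 0.85  0.06 -0.41  2.24 -0.48  0.54  2.59] [[-0.888 -0.199  0.415]
 [-0.176  0.98   0.095]
 [-0.426  0.011 -0.905]] [ 0.32014263 -0.21028272  0.31469884]
[[190. 185.]
 [218. 235.]
 [170. 235.]
 [215. 127.]
 [158. 125.]]
(384, 512, 3)
90 106
```

View pics/w5.png

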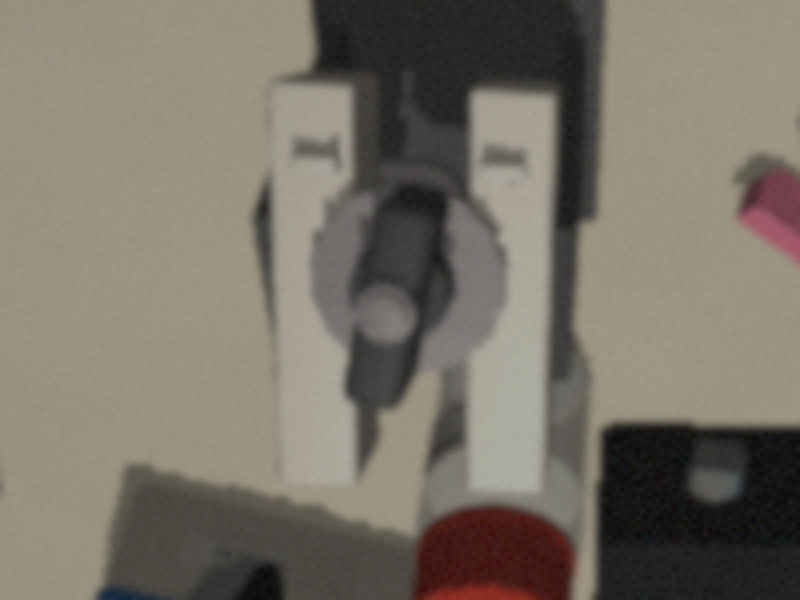

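```bash
python3 - <<'E'
from h import *
from iso import RF,go
import pickle
from scipy.optimize import least_squares
c=pickle.load(open('w5.pkl','rb'))
px=lambda a:(np.array(a,float)-1.5)/4+[90,106]
L=np.array([[-.045,-.012,0],[.045,-.012,0],[-.045,.012,0],[.045,.012,0]])
W=px([[353,88],[358,483],[470,95],[470,490]])
F=lambda p,X: RF(p[2]).apply(np.atleast_2d(X))+[p[0],p[1],.1+(p[3] if len(p)>3 else 0)]
for p0 in ([.49,-.23,.2],[.49,-.23,.2,0]):
    s=least_squares(lambda p:(proj(c,F(p,L))-W).ravel(),p0,x_scale=.1); print(s.x.round(4),s.fun.round(1))
    if len(p0)==3: p=s.x
Rf=RF(p[2]).as_matrix(); o=np.array([p[0],p[1],.1]); n=Rf[:,2]
def on(a,h):
    e,d=ray(c,*px(a)); q=e+d*(((o+h*n-e)@n)/(d@n)); return ((q-o)@Rf)*1000
for nm,a,h in [('flange',(408,272),.005),('fL',(312,272),.005),('fR',(505,272),.005),('stem',(386,313),.033),('bar0',(420,190),.031),('bar1',(372,402),.031),('stops',(310,150),.0),('stops',(505,157),.0)]: print(nm,on(a,h).round(1))
pickle.dump(p,open('rest.pkl','wb'))
E
```

```text
[ 0.5018 -0.2268  0.1388] [ 0.3 -0.5  0.6  1.5 -0.1 -1.1 -0.9  0.7]
[ 0.5045 -0.227   0.1393 -0.0034] [ 0.5  0.1  0.8  0.6 -0.3 -0.5 -1.1 -0.2]
flange [-6.9 -0.1  5. ]
fL [ -6.1 -20.5   5. ]
fR [-7.7 20.4  5. ]
stem [-5.  0. 33.]
bar0 [-28.6   6.2  31. ]
bar1 [13.7 -3.3 31. ]
stops [-31.3 -21.5  -0. ]
stops [-31.5  19.6  -0. ]
```

```bash
cat >> iso.py <<'E'
def rest(L,off=0):
    import pickle; p=pickle.load(open('rest.pkl','rb'))
    return RF(p[2]).apply(L)+[p[0],p[1],.1], RF(p[2])*R.from_euler('z',np.pi-.22)*R.from_euler('x',np.pi)
E
python3 - <<'E'
from iso import *
go(*rest([-.0062,0,.08])); go(*rest([-.0062,0,.032])); print(RF(.1388).as_matrix()[:,2].round(3))
E
```

```text
t 12.2 d [ 0.0273 -0.0465 -0.0676] rv [ 0.084  0.005 -0.261] q [ 0.85  0.06 -0.41  2.24 -0.48  0.54  2.59] F [ 0.1 -0.2  0.4] g 1.0 0.0
t 12.2 d [ 0.0479 -0.0436 -0.1109] rv [ 0.084  0.005 -0.261] q [ 0.85  0.06 -0.41  2.24 -0.48  0.54  2.59] F [ 0.1 -0.2  0.4] g 1.0 0.0
[-0.431 -0.06   0.9  ]
```

Call:
jog_arm([
  [0.0091, -0.0155, -0.0225, 0.028, 0.002, -0.087, 1],
  [0.0091, -0.0155, -0.0225, 0.028, 0.002, -0.087, 1],
  [0.0091, -0.0155, -0.0225, 0.028, 0.002, -0.087, 1],
  [0, 0, 0, 0, 0, 0, 1],
  [0, 0, 0, 0, 0, 0, 1],
])

```text
t: 12.7
eef_pos: [0.4624, -0.2309, 0.1703]
tool_rot: [0.219, 0.037, 0.974, 0.04]
contact_force: [0.4, 0.5, 0.1]
gripper_width: 0.999
grasp_force: 0.0
```

```bash
python3 - <<'E'
from iso import *
go(*rest([-.0062,0,.032]))
E
```

```text
t 12.7 d [ 0.0201  0.0015 -0.0442] rv [ 0.001  0.    -0.004] q [ 0.83  0.24 -0.37  2.23 -0.51  0.35  2.43] F [0.4 0.5 0.1] g 0.999 0.0
```

Call:
jog_arm([
  [0.005, 0.0004, -0.011, 0, 0, 0, 1],
  [0.005, 0.0004, -0.011, 0, 0, 0, 1],
  [0.005, 0.0004, -0.011, 0, 0, 0, 1],
  [0.005, 0.0004, -0.011, 0, 0, 0, 1],
  [0, 0, 0, 0, 0, 0, 1],
])

```text
t: 13.2
eef_pos: [0.4824, -0.2302, 0.1247]
tool_rot: [0.219, 0.039, 0.974, 0.04]
contact_force: [-0.1, -0.4, 0.4]
gripper_width: 1.002
grasp_force: 0.0
```

```bash
python3 - <<'E'
from iso import *
go(*rest([-.0062,0,.032]))
E
```

```text
t 13.2 d [0.0001 0.0008 0.0014] rv [-0.    -0.001 -0.001] q [ 0.81  0.35 -0.39  2.23 -0.52  0.24  2.44] F [-0.1 -0.4  0.4] g 1.002 0.0
```

Close firmly.

Call:
jog_arm([
  [0, 0, 0.001, 0, 0, 0, 0],
  [0, 0, 0, 0, 0, 0, 0],
  [0, 0, 0, 0, 0, 0, 0],
  [0, 0, 0, 0, 0, 0, 0],
  [0, 0, 0, 0, 0, 0, 0],
  [0, 0, 0, 0, 0, 0, 0],
  [0, 0, 0, 0, 0, 0, 0],
], newtons=60)

```text
t: 13.9
eef_pos: [0.4823, -0.2313, 0.1281]
tool_rot: [0.22, 0.039, 0.974, 0.039]
contact_force: [-4.3, 0.1, 6.2]
gripper_width: 0.209
grasp_force: 58.4
```

```bash
python3 - <<'E'
from iso import *
go(*rest([-.0062,0,.112])); print(bot.get_obs()['contact_force'])
E
```

```text
t 13.9 d [-0.0343 -0.003   0.0701] rv [ 0.002  0.002 -0.   ] q [ 0.81  0.35 -0.39  2.23 -0.52  0.24  2.44] F [-4.3  0.1  6.2] g 0.209 58.4
[-4.30880537  0.0623837   6.15237887]
```

Call:
jog_arm([
  [0, 0, 0, 0, 0, 0, 0.5],
  [0, 0, 0, 0, 0, 0, 0.5],
  [-0.0026, -0.0004, 0.0054, 0, 0, 0, 0.5],
  [0, 0, 0, 0, 0, 0, 0],
  [0, 0, 0, 0, 0, 0, 0],
  [0, 0, 0, 0, 0, 0, 0],
  [0, 0, 0, 0, 0, 0, 0],
], newtons=60)

```text
t: 14.6
eef_pos: [0.4801, -0.2319, 0.1352]
tool_rot: [0.221, 0.039, 0.974, 0.038]
contact_force: [-19.4, 3.2, 31.5]
gripper_width: 0.12
grasp_force: 86.5
```

```bash
python3 - <<'E'
from iso import *
go(*rest([-.0062,0,.112])); print(bot.get_obs()['contact_force'])
E
```

```text
t 14.6 d [-0.0321 -0.0024  0.063 ] rv [ 0.003  0.003 -0.   ] q [ 0.81  0.33 -0.39  2.23 -0.52  0.26  2.44] F [-19.4   3.2  31.5] g 0.12 86.5
[-19.4227775    3.21120896  31.47070178]
```

Call:
jog_arm([
  [-0.0022, -0.0003, 0.0045, 0, 0, 0, 0],
  [-0.0043, -0.0006, 0.009, 0, 0, 0, 0],
  [-0.0043, -0.0006, 0.009, 0, 0, 0, 0],
  [-0.0043, -0.0006, 0.009, 0, 0, 0, 0],
  [-0.0043, -0.0006, 0.009, 0, 0, 0, 0],
  [-0.0043, -0.0006, 0.009, 0, 0, 0, 0],
  [-0.0043, -0.0006, 0.009, 0, 0, 0, 0],
  [-0.0043, -0.0006, 0.009, 0, 0, 0, 0],
  [0, 0, 0.01, 0, 0, 0, 0],
  [0, 0, 0, 0, 0, 0, 0],
])

```text
t: 15.6
eef_pos: [0.4483, -0.2367, 0.2122]
tool_rot: [0.221, 0.039, 0.974, 0.038]
contact_force: [0.3, -0.4, -0.9]
gripper_width: 0.119
grasp_force: 92.2
```

```bash
python3 - <<'E'
from iso import *
go(*rest([-.0062,0,.112]))
c=cam('wrist'); i=c['img'][...,::-1]
# saved for the one remaining view if needed
cv2.imwrite('pics/w6.png',i)
# bolt-hold region in the picture: project along tool axis
o=bot.get_obs(); Q=quat(o['tool_rot']).as_matrix()
for z in (-.01,.01,.03,.05,.06): print(z,proj(c,[o['eef_pos']+Q[:,2]*z]).round())
# open bracket from the first top picture
import pickle; t=pickle.load(open('top.pkl','rb'))
for u,v,z in [(623,203,.0755),(605,160,.076),(638,160,.076),(645,245,.076),(612,248,.076)]: print(atz(t,195+(u-350)/5,170+v/5,z).round(4))
for u,v in [(390,62),(690,45),(708,370),(400,380)]: print(atz(t,195+(u-350)/5,170+v/5,.07).round(4))
E
```

```text
t 15.6 d [-0.0002  0.0024 -0.014 ] rv [0.004 0.004 0.   ] q [ 0.85  0.15 -0.35  2.22 -0.49  0.46  2.41] F [ 0.3 -0.4 -0.9] g 0.119 92.2
-0.01 [[254. 287.]]
0.01 [[254. 262.]]
0.03 [[254. 243.]]
0.05 [[255. 228.]]
0.06 [[255. 222.]]
[0.5139 0.0852 0.0755]
[0.5409 0.0959 0.076 ]
[0.5405 0.0755 0.076 ]
[0.4876 0.0721 0.076 ]
[0.4861 0.0924 0.076 ]
[0.6071 0.2305 0.07  ]
[0.6136 0.0418 0.07  ]
[0.4109 0.0352 0.07  ]
[0.4082 0.2238 0.07  ]
```

```bash
cat >> iso.py <<'E'
def vert(yaw): return R.from_euler('z',yaw+np.pi)*R.from_euler('x',np.pi)
E
python3 - <<'E'
from iso import *
go([.514,.085,.25],vert(.03-.22))
E
```

```text
t 15.65 d [0.0659 0.3213 0.0387] rv [-0.035  0.451 -0.108] q [ 0.85  0.15 -0.35  2.22 -0.49  0.46  2.41] F [-1.2  0.8 -1.9] g 0.124 92.2
```

Call:
jog_arm([
  [0.0066, 0.0321, 0.009, -0.0035, 0.045, -0.011, 0],
  [0.0066, 0.0321, 0.009, -0.0035, 0.045, -0.011, 0],
  [0.0066, 0.0321, 0.004, -0.0035, 0.045, -0.011, 0],
  [0.0066, 0.0321, 0.004, -0.0035, 0.045, -0.011, 0],
  [0.0066, 0.0321, 0.004, -0.0035, 0.045, -0.011, 0],
  [0.0066, 0.0321, 0.004, -0.0035, 0.045, -0.011, 0],
  [0.0066, 0.0321, 0.004, -0.0035, 0.045, -0.011, 0],
  [0.0066, 0.0321, 0, -0.0035, 0.045, -0.011, 0],
  [0.0066, 0.0321, 0, -0.0035, 0.045, -0.011, 0],
  [0.0066, 0.0321, 0, -0.0035, 0.045, -0.011, 0],
])

```text
t: 16.65
eef_pos: [0.5135, 0.0857, 0.2477]
tool_rot: [-0.001, 0.096, 0.995, 0.0]
contact_force: [0.3, 0.5, -1.8]
gripper_width: 0.119
grasp_force: 92.2
```

Call:
jog_arm([
  [0, 0, 0, 0, 0, 0, 0],
  [0, 0, 0, 0, 0, 0, 0],
])

```text
t: 16.85
eef_pos: [0.5133, 0.0851, 0.2473]
tool_rot: [-0.0, 0.095, 0.996, 0.001]
contact_force: [0.1, -1.2, -1.7]
gripper_width: 0.118
grasp_force: 92.3
```

```bash
python3 - <<'E'
from iso import *
import pickle
go([.514,.085,.25],vert(.03-.22))
c=cam('wrist'); s=cam('scene'); t=cam('top'); pickle.dump((c,s,t,bot.get_obs()),open('w7.pkl','wb'))
o=bot.get_obs()
B=o['eef_pos']-[0,0,.068]
print(c['eye'],proj(c,[[.514,.085,.076],B]).round(),proj(s,[[.514,.085,.076],B,o['eef_pos']]).round(),proj(t,[[.514,.085,.076],B]).round())
E
```

```text
t 16.85 d [ 0.0007 -0.0001  0.0027] rv [-0.002 -0.    -0.   ] q [ 0.12  0.27 -0.47  1.9   0.14  1.    0.96] F [ 0.1 -1.2 -1.7] g 0.118 92.3
[0.44256297 0.09928259 0.36768485] [[254. 180.]
 [250. 219.]] [[242. 207.]
 [241. 189.]
 [241. 177.]] [[250. 211.]
 [249. 206.]]
```

```bash
python3 - <<'E'
from h import *
import pickle
c,s,t,o=pickle.load(open('w7.pkl','rb'))
f=lambda x,k:cv2.resize(x[...,::-1],None,fx=k,fy=k,interpolation=cv2.INTER_CUBIC)
m=np.zeros((600,800,3),np.uint8)
m[:,:560]=f(c['img'][110:260,180:320],4)
m[:240,560:]=f(s['img'][170:230,210:270],4)
m[300:540,560:]=f(t['img'][180:240,220:280],4)
m=cv2.convertScaleAbs(m,alpha=1.4,beta=10)
cv2.imwrite('pics/w7.png',m)
E
```

```text
(no output)
```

View pics/w7.png

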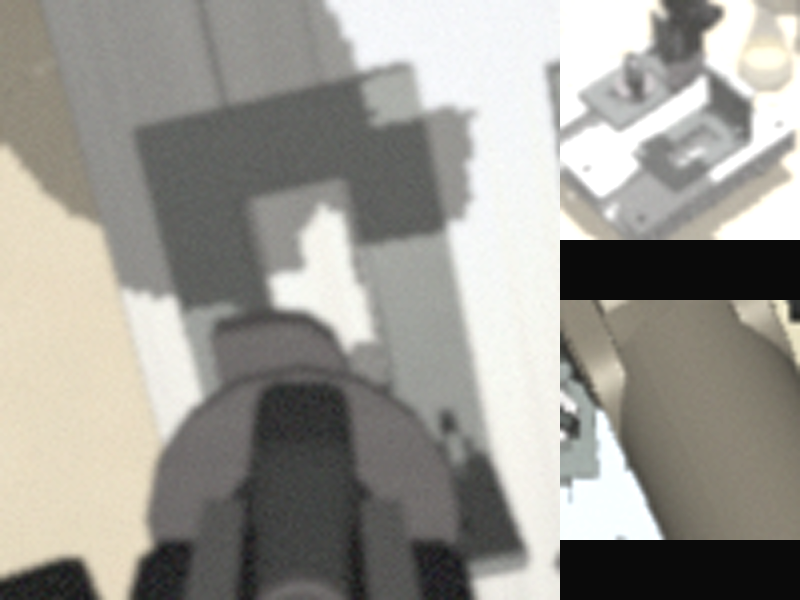

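```bash
python3 - <<'E'
from h import *
import pickle
from scipy.optimize import least_squares
c,s,t,o=pickle.load(open('w7.pkl','rb'))
px=lambda a:(np.array(a,float)-1.5)/4+[180,110]
ip=lambda q:(q-[180,110])*4+1.5
L=np.array([[-.048,-.033,.006],[-.048,.033,.006],[-.0265,-.0125,.006],[-.0265,.0125,.006]])
W=px([[135,128],[410,65],[248,195],[347,178]])
F=lambda p:R.from_euler('z',p[2]).apply(L)+[p[0],p[1],.07]
b=least_squares(lambda p:(proj(c,F(p))-W).ravel(),[.514,.085,.03],x_scale=.01); print('bracket',b.x.round(4),(b.fun*4).round(1))
e=o['eef_pos']; print(e)
for d in (.036,.041,.046):
    P=e+[0,0,-d+.005]; print(d,'flange',ip(proj(c,[P+[0,.021,0],P-[0,.021,0],P+[-.021,0,0]])).round().tolist())
for d in (.063,.068):
  for y in (-.05,.03,.1):
    r=R.from_euler('z',y); Q=r.apply([[-.022,-.0095,.01],[-.022,-.0095,0],[-.022,.0095,.01],[0,-.0095,.01]])+e-[0,0,d]
    print(d,y,'head',ip(proj(c,Q)).round().tolist())
E
```

```text
bracket [0.5184 0.0892 0.0365] [-1.8  0.8  6.2 -2.1 -5.5  4.3  0.9 -2.7]
[0.51299248 0.08279011 0.24768334]
0.036 flange [[439.0, 511.0], [122.0, 566.0], [247.0, 389.0]]
0.041 flange [[435.0, 496.0], [127.0, 550.0], [248.0, 377.0]]
0.046 flange [[431.0, 481.0], [132.0, 534.0], [250.0, 365.0]]
0.063 -0.05 head [[193.0, 340.0], [199.0, 321.0], [326.0, 322.0], [218.0, 482.0]]
0.063 0.03 head [[182.0, 347.0], [188.0, 328.0], [313.0, 319.0], [219.0, 487.0]]
0.063 0.1 head [[173.0, 354.0], [179.0, 334.0], [301.0, 317.0], [220.0, 491.0]]
0.068 -0.05 head [[196.0, 330.0], [201.0, 312.0], [325.0, 313.0], [220.0, 469.0]]
0.068 0.03 head [[185.0, 337.0], [191.0, 319.0], [312.0, 310.0], [221.0, 474.0]]
0.068 0.1 head [[176.0, 344.0], [182.0, 325.0], [301.0, 308.0], [222.0, 478.0]]
```

```bash
python3 - <<'E'
from h import *
import pickle
c,s,t,o=pickle.load(open('w7.pkl','rb'))
g=cv2.cvtColor(c['img'],cv2.COLOR_RGB2GRAY)
print('     '+' '.join('%3d'%x for x in range(228,276)))
for v in range(184,208): print(v,' '.join('%3d'%x for x in g[v,228:276]))
E
```

```text
228 229 230 231 232 233 234 235 236 237 238 239 240 241 242 243 244 245 246 247 248 249 250 251 252 253 254 255 256 257 258 259 260 261 262 263 264 265 266 267 268 269 270 271 272 273 274 275
184  65  62  61  62  63  63  62  63  65  64  65  64  63  61  60  60  61  61  71  97 129 156 168 170 168 170 169 170 168 169 169 169 166 167 165 165 167 166 170 168 167 167 160 139 118 108 103 106
185  65  63  65  61  66  71  74  78  75  75  69  64  62  64  61  59  61  62  69  89 121 147 159 163 166 168 165 168 168 168 170 168 166 166 168 165 167 166 168 170 168 166 161 142 122 110 103 104
186  73  76  78  78  79  87  92  91  92  90  80  71  68  64  60  59  58  58  63  76 103 125 137 145 150 153 152 154 157 163 165 167 167 166 166 166 165 165 167 168 169 167 160 143 123 111  99 104
187  93  97  94  94  96  98  99 101  99  97  89  78  70  64  57  55  54  54  54  59  75  92 100 108 112 114 117 121 129 142 154 162 164 165 167 167 165 167 167 166 169 166 163 146 125 108  98 100
188 104 105 107 104 105 103  98  95  94  88  78  69  65  59  52  50  50  49  49  51  53  59  62  66  70  72  76  81  89 108 
[... 3095 characters left out ...]
  55  53  54  59  58  62  64  62  61  58  62  59  59  57  53  55  57  55  58  58  60  59  67  71  82  88  91  90
205 158 140 117 106 102  99  91  78  65  60  57  55  58  55  59  59  62  61  58  57  49  48  48  50  50  51  54  49  49  52  48  51  50  48  54  59  58  63  63  61  61  58  56  62  70  76  80  81
206 161 143 123 109 103  98  88  70  61  57  55  60  63  67  65  67  66  60  53  47  40  34  34  34  35  35  36  33  37  39  32  37  36  33  43  46  54  59  64  69  70  66  65  60  62  64  66  63
207 162 149 126 109 101  91  78  63  58  57  63  66  70  69  70  69  61  52  42  35  29  27  24  28  31  26  29  23  29  31  30  28  28  31  35  35  39  51  65  70  71  70  70  68  65  57  57  56
```

Call:
jog_arm([
  [0.0025, 0.002, -0.01, 0, 0, 0.0525, 0],
  [0.0025, 0.002, -0.02, 0, 0, 0.0525, 0],
  [0, 0, -0.02, 0, 0, 0, 0],
  [0, 0, -0.02, 0, 0, 0, 0],
  [0, 0, -0.013, 0, 0, 0, 0],
  [0, 0, 0, 0, 0, 0, 0],
  [0, 0, 0, 0, 0, 0, 0],
])

```text
t: 17.7
eef_pos: [0.5186, 0.0877, 0.1656]
tool_rot: [0.001, 0.044, 0.999, 0.001]
contact_force: [0.4, -0.4, -1.9]
gripper_width: 0.118
grasp_force: 92.3
```

```bash
python3 - <<'E'
from iso import *
import pickle
es=[]
for i in range(3):
    c=cam('wrist'); o=bot.get_obs(); es.append(o['eef_pos'])
print(np.array(es).round(4),c['eye']); go([.5184,.0892,.144],vert(-.085))
pickle.dump((c,o),open('w8.pkl','wb'))
e=np.mean(es,0)
# predicted image of the hole front edge, head corner
h=R.from_euler('z',.0365).apply([[-.0265,-.0125,.006],[-.0265,.0125,.006]])+[.5184,.0892,.07]
print(proj(c,h).round(1).tolist(), proj(c,R.from_euler('z',.0365).apply([[-.022,-.0095,.01],[-.022,.0095,.01]])+e-[0,0,.068]).round(1).tolist())
g=cv2.cvtColor(c['img'],cv2.COLOR_RGB2GRAY)
print('     '+' '.join('%3d'%x for x in range(222,284,2)))
for v in range(150,206,2): print(v,' '.join('%3d'%x for x in g[v,222:284:2]))
E
```

```text
[[0.519  0.088  0.166 ]
 [0.5191 0.0881 0.1662]
 [0.5191 0.0882 0.1662]] [0.44695149 0.09499774 0.28634448]
t 17.85 d [-0.0007  0.001  -0.0222] rv [-0.001  0.003  0.002] q [ 0.1   0.38 -0.47  1.97  0.22  0.84  0.99] F [-0.5  0.6 -1.3] g 0.12 92.3
[[232.5, 170.9], [269.2, 166.4]] [[233.2, 191.1], [265.6, 187.2]]
     222 224 226 228 230 232 234 236 238 240 242 244 246 248 250 252 254 256 258 260 262 264 266 268 270 272 274 276 278 280 282
150  66  69  64  64  65  68  67  67  67  66  64  64  65  65  65  65  67  66  68  67  67  66  68  67  65  69  63  66  63  63  65
152  67  65  66  66  63  67  64  63  64  65  65  65  65  65  68  65  64  66  68  64  67  66  70  66  68  68  65  65  65  67  66
154  63  66  65  68  66  65  63  68  63  64  66  67  66  67  64  63  65  63  65  64  64  67  66  66  65  67  67  63  64  64  67
156  66  66  66  65  66  68  65  63  66  65  63  65  66  67  65  65  67  64  64  66  65  66  67  65  66  63  65  66  65  66  66
158  67  65  61  66  66  67  66  66  65  67  64  64  64  64  67  67  64  67  65  66  68  66  67  65  65  66  66  66  65  65  66
160  66  64  64  6
[... 2225 characters left out ...]
  77  74  74  68  58  76  96  98  90  70  64  67  65  64  64
196  63  65  61  65  64  64  74  76  75  74  77  76  78  76  75  76  76  75  76  75  70  68  89  99  89  75  65  63  65  66  64
198  65  65  65  64  63  64  73  74  75  74  76  75  76  75  75  77  75  75  74  77  76  70  78  99  93  78  63  66  63  64  63
200  63  64  65  64  63  66  69  74  74  75  75  76  76  76  75  74  68  69  70  73  74  73  89 133 106  78  63  63  64  66  65
202  63  63  66  66  65  64  70  75  72  73  72  69  66  59  61  60  58  57  56  59  61  67  85 138 118  83  64  66  65  68  65
204  63  60  64  66  65  64  67  70  68  58  56  59  59  57  58  65  67  66  65  63  59  59  63  80  77  69  60  71  95  99  84
```

Call:
jog_arm([
  [-0.0005, 0.001, -0.005, 0, 0, 0, 0],
  [0, 0, -0.008, 0, 0, 0, 0],
  [0, 0, -0.007, 0, 0, 0, 0],
  [0, 0, -0.006, 0, 0, 0, 0],
  [0, 0, -0.006, 0, 0, 0, 0],
  [0, 0, 0, 0, 0, 0, 0],
])

```text
t: 18.45
eef_pos: [0.5172, 0.0889, 0.132]
tool_rot: [-0.001, 0.043, 0.999, 0.0]
contact_force: [0.6, -0.7, -2.0]
gripper_width: 0.124
grasp_force: 92.2
```

Call:
jog_arm([
  [0, 0, -0.005, 0, 0, 0, 0],
  [0, 0, -0.004, 0, 0, 0, 0],
  [0, 0, -0.003, 0, 0, 0, 0],
  [0, 0, -0.002, 0, 0, 0, 0],
  [0, 0, 0, 0, 0, 0, 0],
])

```text
t: 18.95
eef_pos: [0.5177, 0.0891, 0.1188]
tool_rot: [0.0, 0.043, 0.999, 0.001]
contact_force: [0.1, -0.6, -1.6]
gripper_width: 0.12
grasp_force: 92.3
```

Call:
jog_arm([
  [0, 0, -0.0015, 0, 0, 0, 0],
  [0, 0, -0.0015, 0, 0, 0, 0],
  [0, 0, -0.001, 0, 0, 0, 0],
  [0, 0, 0, 0, 0, 0, 0],
])

```text
t: 19.35
eef_pos: [0.518, 0.0893, 0.1153]
tool_rot: [0.001, 0.043, 0.999, 0.001]
contact_force: [-0.4, -0.2, 1.1]
gripper_width: 0.12
grasp_force: 92.9
```

Call:
jog_arm([
  [0, 0, -0.0005, 0, 0, -0.1, 0],
  [0, 0, 0, 0, 0, -0.14, 0],
  [0, 0, 0, 0, 0, -0.14, 0],
  [0, 0, 0, 0, 0, -0.14, 0],
  [0, 0, 0, 0, 0, -0.14, 0],
  [0, 0, 0, 0, 0, -0.14, 0],
  [0, 0, 0, 0, 0, -0.14, 0],
  [0, 0, 0, 0, 0, -0.14, 0],
  [0, 0, 0, 0, 0, -0.14, 0],
  [0, 0, 0, 0, 0, 0, 0],
])

```text
t: 20.35
eef_pos: [0.5182, 0.0896, 0.1153]
tool_rot: [0.001, 0.609, 0.793, 0.001]
contact_force: [-0.3, -0.2, 4.5]
gripper_width: 0.119
grasp_force: 93.7
```

```bash
python3 - <<'E'
from iso import *
go([.518,.0893,.115],vert(-.085-3.2)); print(bot.get_obs()['torque'])
E
```

```text
t 20.35 d [-0.0002 -0.0003 -0.0003] rv [ 2.000e-03  1.000e-03 -1.975e+00] q [-0.17  0.42 -0.15  2.02  0.09  0.7  -0.12] F [-0.3 -0.2  4.5] g 0.119 93.7
[ 0.04559241  0.31718036 -0.00416899]
```

Call:
jog_arm([
  [0, 0, 0, 0, 0, -0.1, 0],
  [0, 0, 0, 0, 0, -0.1, 0],
  [0, 0, 0, 0, 0, -0.1, 0],
  [0, 0, 0, 0, 0, -0.1, 0],
  [0, 0, 0, 0, 0, -0.1, 0],
  [0, 0, 0, 0, 0, -0.1, 0],
  [0, 0, 0, 0, 0, -0.1, 0],
  [0, 0, 0, 0, 0, 0, 0],
])

```text
t: 21.15
eef_pos: [0.5172, 0.0882, 0.1153]
tool_rot: [0.001, 0.844, 0.537, -0.001]
contact_force: [-4.8, -3.4, 11.4]
gripper_width: 0.116
grasp_force: 93.9
```

```bash
python3 - <<'E'
from iso import *
go([.518,.0893,.115],vert(-.085-3.2)); print(bot.get_obs()['torque'])
E
```

```text
t 21.15 d [ 0.0008  0.0011 -0.0003] rv [ 0.002 -0.002 -1.277] q [-0.31  0.41  0.02  2.03 -0.01  0.7  -0.72] F [-4.8 -3.4 11.4] g 0.116 93.9
[-0.69616338  1.15639106  0.10923988]
```

Call:
jog_arm([
  [0, 0, 0, 0, 0, -0.1, 0],
  [0, 0, 0, 0, 0, -0.1, 0],
  [0, 0, 0, 0, 0, -0.1, 0],
  [0, 0, 0, 0, 0, -0.1, 0],
  [0, 0, 0, 0, 0, -0.1, 0],
  [0, 0, 0, 0, 0, -0.1, 0],
  [0, 0, 0, 0, 0, -0.1, 0],
  [0, 0, 0, 0, 0, -0.1, 0],
  [0, 0, 0, 0, 0, 0, 0],
])

```text
t: 22.05
eef_pos: [0.5176, 0.0883, 0.1152]
tool_rot: [0.001, 0.986, 0.166, -0.001]
contact_force: [-3.6, -3.1, 9.9]
gripper_width: 0.123
grasp_force: 89.3
```

```bash
python3 - <<'E'
from iso import *
go([.518,.0893,.115],vert(-.085-3.2)); print(bot.get_obs()['torque'])
E
```

```text
t 22.05 d [ 0.0004  0.001  -0.0002] rv [ 0.002 -0.002 -0.478] q [-0.47  0.42  0.22  2.04 -0.14  0.69 -1.39] F [-3.6 -3.1  9.9] g 0.123 89.3
[-0.73948398  0.85519578  0.03234741]
```

Call:
jog_arm([
  [0, 0, 0, 0, 0, -0.1, 0],
  [0, 0, 0, 0, 0, -0.1, 0],
  [0, 0, 0, 0, 0, 0, 0],
])

```text
t: 22.35
eef_pos: [0.5177, 0.0884, 0.1153]
tool_rot: [0.001, 0.998, 0.067, -0.001]
contact_force: [-2.7, -2.8, 9.4]
gripper_width: 0.122
grasp_force: 89.4
```

```bash
python3 - <<'E'
from iso import *
go([.518,.0893,.115],vert(-.085-3.2)); print(bot.get_obs()['torque'])
E
```

```text
t 22.35 d [ 0.0003  0.0009 -0.0003] rv [ 0.002 -0.001 -0.278] q [-0.51  0.43  0.27  2.04 -0.17  0.69 -1.56] F [-2.7 -2.8  9.4] g 0.122 89.4
[-0.70606926  0.85227772  0.05467173]
```

Call:
jog_arm([
  [0, 0, 0, 0, 0, -0.1, 0],
  [0, 0, 0, 0, 0, 0, 0],
])

```text
t: 22.55
eef_pos: [0.5177, 0.0884, 0.1152]
tool_rot: [0.001, 1.0, 0.017, -0.001]
contact_force: [-3.6, -2.4, 9.5]
gripper_width: 0.123
grasp_force: 89.5
```

```bash
python3 - <<'E'
from iso import *
go([.518,.0893,.115],vert(-.085-3.2)); print(bot.get_obs()['torque'])
E
```

```text
t 22.55 d [ 0.0003  0.0009 -0.0002] rv [ 0.002 -0.002 -0.178] q [-0.53  0.43  0.3   2.05 -0.19  0.69 -1.65] F [-3.6 -2.4  9.5] g 0.123 89.5
[-0.65218613  0.80928842  0.02538962]
```

Call:
jog_arm([
  [0, 0, 0, 0, 0, -0.1, 0],
  [0, 0, 0, 0, 0, 0, 0],
])

```text
t: 22.75
eef_pos: [0.5178, 0.0885, 0.1152]
tool_rot: [0.001, 0.999, -0.033, -0.001]
contact_force: [-3.4, -2.6, 8.6]
gripper_width: 0.122
grasp_force: 89.4
```

```bash
python3 - <<'E'
from iso import *
go([.518,.0893,.115],vert(-.085-3.2)); print(bot.get_obs()['torque'])
E
```

```text
t 22.75 d [ 0.0002  0.0008 -0.0002] rv [ 0.002 -0.001 -0.078] q [-0.55  0.43  0.32  2.05 -0.21  0.7  -1.73] F [-3.4 -2.6  8.6] g 0.122 89.4
[-0.67259294  0.77782437  0.12876922]
```

Call:
jog_arm([
  [0, 0, 0, 0, 0, -0.08, 0],
  [0, 0, 0, 0, 0, 0, 0],
])

```text
t: 22.95
eef_pos: [0.5178, 0.0885, 0.1152]
tool_rot: [0.001, 0.997, -0.072, -0.001]
contact_force: [-2.3, -2.6, 9.4]
gripper_width: 0.122
grasp_force: 89.6
```

```bash
python3 - <<'E'
from iso import *
import pickle
go([.518,.0893,.115],vert(-.085-3.2)); print(bot.get_obs()['torque'])
E
```

```text
t 22.95 d [ 0.0002  0.0008 -0.0002] rv [ 0.002 -0.001  0.001] q [-0.56  0.43  0.34  2.05 -0.22  0.7  -1.8 ] F [-2.3 -2.6  9.4] g 0.122 89.6
[-0.61753931  0.75940956  0.1490631 ]
```

Call:
jog_arm([
  [0, 0, 0, 0, 0, 0, 0.5],
  [0, 0, 0, 0, 0, 0, 0.5],
  [0, 0, 0, 0, 0, 0, 0.5],
  [0, 0, 0.02, 0, 0, 0, 0.5],
  [0, 0, 0.03, 0, 0, 0, 0.5],
  [0, 0, 0.04, 0, 0, 0, 0.5],
  [0, 0, 0.04, 0, 0, 0, 0.5],
  [0, 0, 0, 0, 0, 0, 0.5],
  [0, 0, 0, 0, 0, 0, 0.5],
])

```text
t: 23.85
eef_pos: [0.5183, 0.0894, 0.2453]
tool_rot: [-0.0, 0.997, -0.072, 0.0]
contact_force: [-0.6, 0.1, -0.5]
gripper_width: 0.5
grasp_force: 0.0
```

```bash
python3 - <<'E'
from iso import *
o=bot.get_obs(); print(o['t'],o['eef_pos'])
c=cam('wrist'); g=cv2.cvtColor(c['img'],cv2.COLOR_RGB2GRAY)
# predicted: wing at z=.094, bar top z=.107, stem top; flange radius 21 at z=.081
W=np.array([.5184,.0892,0])
print(c['eye'],'flange x/y ext',proj(c,W+[[.021,0,.081],[-.021,0,.081],[0,.021,.081],[0,-.021,.081]]).round().tolist())
d=R.from_euler('z',-.143).apply([[.021,0,0],[-.021,0,0],[0,.006,0],[0,-.006,0]])
print('bar',proj(c,W+d+[0,0,.107]).round().tolist(),'stem',proj(c,[W+[0,0,.076-.018+.06]]).round(),)
q=proj(c,[W+[0,0,.1]])[0].astype(int)
print(q,'     '+' '.join('%3d'%x for x in range(q[0]-40,q[0]+42,3)))
for v in range(q[1]-36,q[1]+38,3): 
    if 0<=v<384: print(v,' '.join('%3d'%x for x in g[v,q[0]-40:q[0]+42:3]))
E
```

```text
23.85 [0.51827492 0.08936853 0.24527363]
[0.58997975 0.07967508 0.36567296] flange x/y ext [[252.0, 159.0], [259.0, 203.0], [233.0, 184.0], [278.0, 178.0]]
bar [[256.0, 164.0], [256.0, 212.0], [249.0, 189.0], [263.0, 189.0]] stem [[256. 193.]]
[255 186]      215 218 221 224 227 230 233 236 239 242 245 248 251 254 257 260 263 266 269 272 275 278 281 284 287 290 293 296
150 107  94  91  92  91  92  93  92  92  93  91  92  94  99 108 122 119  91  96  94  93  94  93  94 117 148 148 149
153 118  93  93  93  93  91  93  87  82 100 128 135 145 147 151 148 142  94  92  93  94  93  94  92 107 149 149 148
156 132  95  89  91  92  91  93  89  71 100 149 150 150 146 139 138 128  99  93  94  94  95  91  92 100 144 148 150
159 143  95  91  93  91  93  92  89  68  97 147 130  82  68  59  64  83  92  92  93  91  93  94  93  93 143 151 151
162 147 100  92  91  90  91  92  91  70  84 113 116  55  32  28  27  92 103  87  93  94  94  94  92  94 137 149 149
165 151 110  89  91  91  93  92  92  79 107 122 116  47  47  47  45  55 113 117  93  90  93  92  93  93 128 150 148
168 150 125  91  90  92  93  92  
[... 1470 characters left out ...]
  74
207  85  87  88  87  67  56  53  56  54  57  55  49  37  29  36  33  40  55  54  55  55  54  54  53  55  56  53  68
210  84  87  86  86  74  54  52  53  54  55  55  56  44  39  36  41  49  52  54  56  55  54  52  54  55  53  55  63
213  84  87  83  85  78  61  78  60  53  54  54  53  56  55  58  54  54  52  55  55  56  53  55  55  53  54  56  61
216  87  88  84 104 109  85  87  70  54  54  55  57  56  53  54  55  57  54  54  53  51  55  55  55  57  54  53  57
219 105 126 131 147 147 107  87  87  70  54  53  55  55  54  57  55  56  55  54  57  54  56  53  54  53  56  56  58
222 145 147 149 149 148 120  88  87  88  81  54  54  55  55  56  57  55  56  53  56  55  56  58  58  63  67  76  80
```

```bash
python3 -c "
from station import bot
print(bot.hand_in())"
```

```text
the job is handed in; nothing more can be done
None
```

I handed the job in at about 24 s. The switch and hasp are at their stops. The bolt is in the open bracket, with its head turned to its stop and the nut at about 1.70 rad, judged from geometry and torque because I had no way to read the joints or the clamp force directly. I saw no contact with the beaker, bottle or flask, but did not re-measure their positions. The hand-in call returned no verdict.

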